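# Prime a pump bottle and clip it into the row

## Robot

A 6-joint arm with a two-finger parallel gripper is mounted at the origin on the work surface. World frame = base frame: x ahead of the robot, y to its left, z up, the work surface at z = 0. Lengths are in mm, angles in rad, forces in N, time in s.
With the tool pointing down it reaches from about 300 to 775 mm from the base axis. Payload 14.6 kg.
Tool frame: the origin (TCP) lies where the fingers leave the gripper's body, on its centre line; the fingertips stand 97 mm ahead of it and the grasp point (between the pads) lies ahead of it (grip_depth is the z of the grasp point in the tool frame, in mm); z points along the fingers, y is the line along which they close (so a half turn about z gives the same grasp; the last joint's range is limited). The gripper opens to 94 mm and grips with 3 to 60 N. Pads are 16 mm wide; open, the fingers measure 119 mm over their backs; the gripper's body (75 mm by 177 mm) begins 78 mm behind the grasp point.
Start: joints at [1.119, 0.3, 1.521, -0, 1.321, -0.067], TCP at [206.452, 509.772, 302.646] pointing down, gripper open.
Joint ranges: [-3.03, 3.03], [-0.79, 2.21], [0.23, 2.52], [-1.04, 4.18], [0, 3.07], [-2.55, 2.55]. Speed limits (rad/s): [2.22, 2.22, 2.57, 3.14, 3.14, 3.14].

## Interface

Orientations are given as [roll, pitch, yaw] about the fixed x, y, z axes, in that order (R = Rz(yaw) Ry(pitch) Rx(roll)).
In Python, from cell import read_state, camera, sign_off, regions_of, spot_point, grip_depth gives the robot as it stands. The module is installed in compiled form; this text tells all that it offers.
- The arm moves only by the tool send_rows, never from a script. Its argument "series" is a list of rows, each a list of 3 entries, a list of its own where there are three numbers: the shift along the world's x, y, z in mm, then the turn about the world's z in degrees, then the closure, from -1 (fully open) to 1 (shut), so that 0 is half open. A call has 1 to 12 rows; each row shifts and turns the commanded pose from where the row before left it; what a row does not reach is not made up. A row lasts 1/10 s, in which the tool goes at most 50 mm and 8.59 degrees, less where a joint would pass 70% of its speed; a pose out of reach is approached as far as the arm can. A call is refused whole if a number of a shift passes 50 or a number of a turn 8.59, either way. A call with a gripper value outside its range is refused whole. The fingers move at their own pace and stop on an object; "squeeze" is the grip in N (left out, the last holds). Time passes only in rows, so rows that do not move let the fingers close. It gives the time, the measured TCP pose, the force, the opening and the grip force at its end, in the units of the state.
- read_state(): the state, without advancing time (a new reading comes with each control period).
- camera(name): name is "scene" or "top"; returns a dict with "color" (384x512x3 uint8, blue, green, red), "fx", "fy", "cx", "cy" (pixels), "camera_from_world" (4x4, takes a point from world to camera coordinates). Camera axes: x right, y down, z forward; pixel columns grow to the right and rows downward; lengths in mm; the calibration is good to about 2 mm. A picture is of the moment at which its call begins. There is no depth.
- sign_off(): hands the job in; it is judged then, once.
Trained networks look in a picture, given as the dict that the camera call returned (one of the last four; its "shot" number tells which), for a name from the list of things; names that differ only in an ending like _2 or _b are one class to them, and where a whole thing is asked for, a point or a joint stands for the part that bears it (a point fixed in the world has none). Each returns a list of dicts, best first, with "confidence" (0 to 1); they miss things now and then, are a little off and sometimes report something else, mostly with a low value. They report only what shows in the picture. A call takes as long as a camera call. They do not tell look-alikes from the thing itself.
- regions_of(thing, picture): "mask" (384x512 bool, what is visible of it).
- spot_point(thing, picture): "point" ([x, y, z] in mm, in the coordinates of the camera as it stood for that picture, good to about 4 mm: a listed point, or the origin of a listed thing).
The state is a dict: "clock": time; "joints": joint angles; "qd": joint speeds; "effort": joint torques, N m; "eef_pos": TCP position; "eef_rot": TCP orientation; "wrist_force": force on the tool from outside, world axes, zero at the start; "moment": the same for the moment, N m; "finger_gap": finger opening in mm; "finger_force": force on a finger pad.
Only numpy, scipy, OpenCV 4.12 (cv2) and the standard library are available. Lean on these libraries where they do the work, as an engineer would, in place of code of your own. Each camera call takes 0.05 s, during which the arm holds its last target. There are 200 camera calls.

## Task

Lift the pump bottle out of its carrier, stand it upright on the steel tray and let go of it, then prime it with two full strokes: push the pump head right down to its stop, pause a moment, let it come all the way up, and do that once more. Then take the bottle again and snap it into the empty spring clip of the row, pushing it in from the clip's open front until it is fully home at the back board, and leave it standing upright on the bench. Keep the bottle upright all along, and leave the two capped flasks and the stack of plates where they are.

Things in the scene. Friction and masses are not known exactly. Their poses are not given: they have to be found in the camera images.
- pump_bottle: White oval bottle, the only one with a pump head; 0.3 kg. Body 56 mm long (x; rounded ends with a 12 mm flat), 34 mm wide (y; flat sides 22 mm long), 100 mm high; foot 54 x 42 mm (x, y), 10 mm high. On top a collar 29 mm across, up to 108 mm, then the pump head on a thin stem, top at 128 mm. Origin: centre of its underside, z up. Its ends are alike: a half turn makes no difference.
- pump_head (a joint): Pump head travel, m: 0 is up, 0.012 is fully down at its stop. A spring returns it; it takes about 3 N to start and 9 N at the stop.
- pump_head_top (a point): Centre of the flat top of the pump head (disc 30 mm across, 8 mm thick).
- carrier: Fixed grey channel 110 mm long (x), 62 mm wide (y): 6 mm floor, two side walls 96 mm high, 50 mm apart inside, open above and at both ends. Origin: centre of its underside. The bottle starts standing on its floor, long axis along x; fingers reach only the bottle's rounded ends there (56 mm grasp, near the body's top).
- tray: Fixed square steel tray 130 x 130 mm, floor 5 mm thick, rim 10 mm high and 4 mm wide (122 mm inside). Origin at the centre of its underside, so its floor is 5 mm above the origin.
- clip_row: Fixed row of 3 clips at y = -95, 0, 95 mm; origin on the bench at the middle place. Each clip: two sprung vertical-faced steel prongs, 41 to 59 mm up, open to -x (front, robot side). Flared lips end 35 mm before the place's centre; noses 21 mm before it, 30 mm apart, spread as a bottle is pushed through (about 4 N). Clear back board 29.5 mm behind the centres (+x), 6 mm thick, 100 mm high.
- free_place: The empty place in the row, marked by a flat paper pad 75 x 50 mm. Origin on the bench at its centre, where the bottle's origin must end, long axis along x. Axes as the row's: x points to the back board, bottles go in along +x. The bottle's wider foot passes under the prongs from the front, not down through them from above; no finger fits between bottle and board. Slide it in just clear of the bench: dragged, it tilts.
- flask_a: Capped flask standing in another clip of the row: same oval body as the pump bottle, with a plain screw cap 30 mm across, top 120 mm high, and no pump. Origin at the centre of its underside. Leave alone.
- flask_b: Second capped flask, like flask_a, in the remaining clip. Leave alone.
- plates: Stack of three lidded plates, 85 x 127 x 48 mm (x, y, z), loose on the bench. Origin at the centre of its underside. Leave alone.
Mind the look-alikes: they are no part of the job. What is shaped like the pump_bottle but black is not meant. Several things have the shape of the tray; the one meant has the colours described above.

How it is judged (in metres and radians):
On the way, in this order (a step that is already met when the one before it is completed fails the run):
1. the bottle stands upright, whole, on the tray floor, let go (x of pump_bottle in the frame of tray between -0.042 and 0.042 m and y of pump_bottle in the frame of tray between -0.042 and 0.042 m and z of pump_bottle in the frame of tray between 0.001 and 0.009 m and angle between pump_bottle's own z axis and vertical below 0.06 rad and contact force between the fingers and pump_bottle below 0.3 N and value of joint pump_head below 0.002 m), for 0.2 s.
2. first stroke: the head is down at its stop while the bottle stands on the tray (x of pump_bottle in the frame of tray between -0.042 and 0.042 m and y of pump_bottle in the frame of tray between -0.042 and 0.042 m and z of pump_bottle in the frame of tray between 0.001 and 0.009 m and angle between pump_bottle's own z axis and vertical below 0.06 rad and value of joint pump_head above 0.0105 m), for 0.1 s.
3. the head has come up again (x of pump_bottle in the frame of tray between -0.042 and 0.042 m and y of pump_bottle in the frame of tray between -0.042 and 0.042 m and z of pump_bottle in the frame of tray between 0.001 and 0.009 m and angle between pump_bottle's own z axis and vertical below 0.06 rad and value of joint pump_head below 0.002 m), for 0.05 s.
4. second stroke: the head is down at its stop while the bottle stands on the tray (all of step 2), for 0.1 s.
5. the head has come up again (all of step 3), for 0.05 s.
At the end, for the whole second after the job is handed in: Pump bottle upright (0.06 rad) in the empty clip: within 5 mm of the place in x and y, less than 5 mm above the bench, long axis within 0.12 rad of the clip's x (either way), pump head up (under 2 mm), at rest; flasks and plates within 20 mm of their starts (x of pump_bottle in the frame of free_place between -0.005 and 0.005 m and y of pump_bottle in the frame of free_place between -0.005 and 0.005 m and height (world z) of pump_bottle below 0.005 m and angle between pump_bottle's own z axis and vertical below 0.06 rad and angle between the x axis of pump_bottle and the x axis of free_place, either way round below 0.12 rad and value of joint pump_head below 0.002 m and linear speed of pump_bottle below 0.02 m/s and distance of each of flask_a, flask_b, plates from where it was at the start of the episode below 0.02 m); the robot touches nothing.
It fails at once if the pump bottle is tipped more than 0.7 rad (angle between pump_bottle's own z axis and vertical above 0.7 rad).
It fails at once if a capped flask is knocked more than 0.3 rad out of upright or shifted more than 25 mm (angle between any of flask_a, flask_b's own z axis and vertical above 0.3 rad or distance of any of flask_a, flask_b from where it was at the start of the episode above 0.025 m).
It fails at once if the plates are shifted more than 25 mm (distance of plates from where it was at the start of the episode above 0.025 m).
It also fails if it takes over 72 s, if anything falls off the work surface, if the arm or the gripper's body presses on something with over 40 N, if the wrist force passes 120 N, or if a joint passes its speed limit or range.

## Working session

There is one attempt and no reset: what is moved stays moved. The work goes in short steps, Python scripts to look and compute and a tool call to move; the robot and the scene stay as the last step left them, time stands still between calls to the robot, and variables do not carry over. Pictures are saved under pics/ and viewed, at most 10 in all, crops included, and the job is handed in when it is done.

Besides the shell and the picture viewer there is one more tool, called after ">>>" as name(argument=value, ...) on one line, values as JSON. send_rows: Moves the arm, as the interface text tells. Its arguments: {"type":"object","properties":{"series":{"type":"array"},"squeeze":{"type":"number"}},"required":["series"]}

```bash
mkdir -p pics; cat > h.py <<'E'
import numpy as np, cv2
from cell import *
def spots(pic,names):
    T=np.linalg.inv(pic["camera_from_world"])
    for n in names:
        for d in spot_point(n,pic)[:4]:
            p=T@np.r_[d["point"],1]; q=d["point"]
            print(n,round(d["confidence"],2),p[:3].round(0),"px",round(pic["fx"]*q[0]/q[2]+pic["cx"]),round(pic["fy"]*q[1]/q[2]+pic["cy"]))
def ray(pic,u,v,z):
    T=np.linalg.inv(pic["camera_from_world"]); o=T[:3,3]
    d=T[:3,:3]@[(u-pic["cx"])/pic["fx"],(v-pic["cy"])/pic["fy"],1]
    return (o+d*(z-o[2])/d[2])[:2].round(1)
def proj(pic,p):
    q=pic["camera_from_world"]@np.r_[p,1]; return (pic["fx"]*q[0]/q[2]+pic["cx"],pic["fy"]*q[1]/q[2]+pic["cy"])
E
python3 - <<'E'
from h import *
print({k:np.round(v,3) for k,v in read_state().items()},grip_depth)
a=camera("scene");b=camera("top")
N=["pump_bottle","pump_head_top","carrier","tray","clip_row","free_place","flask_a","plates"]
for p in(a,b): spots(p,N);print()
cv2.imwrite("pics/a.png",np.hstack([a["color"],b["color"]])[:, :] if 0 else cv2.resize(a["color"],(800,600)))
cv2.imwrite("pics/b.png",cv2.resize(b["color"],(800,600)))
print(b["camera_from_world"].round(2),b["fx"])
E
```

```text
{'clock': np.float64(0.0), 'joints': array([ 1.119,  0.3  ,  1.522, -0.   ,  1.321, -0.067]), 'qd': array([-0.001, -0.001,  0.   , -0.001,  0.001,  0.   ]), 'effort': array([-1.0000e-03, -5.3181e+01, -3.5273e+01,  7.1000e-02,  2.4000e-02,
       -0.0000e+00]), 'eef_pos': array([206.388, 509.637, 302.058]), 'eef_rot': array([-3.14 , -0.   ,  2.757]), 'wrist_force': array([-0.534,  0.037,  0.018]), 'moment': array([ 0.028, -0.027,  0.035]), 'finger_force': np.float64(0.0), 'finger_gap': np.float64(93.696)} 78.39999999999999
pump_bottle 0.74 [ 427. -291.    5.] px 245 129
pump_bottle 0.66 [ 393. -410.    0.] px 233 105
pump_bottle 0.64 [ 296. -337.   -1.] px 267 105
pump_bottle 0.16 [547. 159.   2.] px 302 243
pump_head_top 0.55 [ 396. -410.  127.] px 231 80
pump_head_top 0.41 [ 300. -346.  130.] px 265 78
pump_head_top 0.39 [417. -96.  -3.] px 282 166
carrier 0.64 [ 421. -288.    0.] px 247 129
tray 0.96 [ 812. -200.    2.] px 163 206
tray 0.57 [786.  35.  -1.] px 212 257
clip_row 0.9 [557. 253.   6.] px 320 268
clip_row 0.49 [ 424. -289.   -2.] px 246 130
free_place 0.62 [576. 348.  -
[... 594 characters left out ...]
 103 194
tray 0.84 [790.  38.  -2.] px 219 113
tray 0.83 [ 596. -132.    3.] px 284 184
tray 0.72 [ 813. -197.    1.] px 307 103
tray 0.22 [ 426. -292.    6.] px 346 249
clip_row 0.87 [555. 258.  -3.] px 137 201
clip_row 0.46 [558. 256.  -2.] px 137 200
free_place 0.56 [577. 345.   2.] px 103 193
flask_a 0.97 [542. 158.   2.] px 174 206
flask_a 0.81 [559. 250.   0.] px 140 200
plates 0.66 [417. -95.  -0.] px 270 253
plates 0.52 [559. 257.   2.] px 137 200

[[-1.00000e-02 -1.00000e+00 -1.00000e-02 -4.06800e+01]
 [-1.00000e+00  1.00000e-02 -5.00000e-02  5.75140e+02]
 [ 5.00000e-02  1.00000e-02 -1.00000e+00  1.11847e+03]
 [ 0.00000e+00  0.00000e+00  0.00000e+00  1.00000e+00]] 433.16470091098637
```

View pics/a.png

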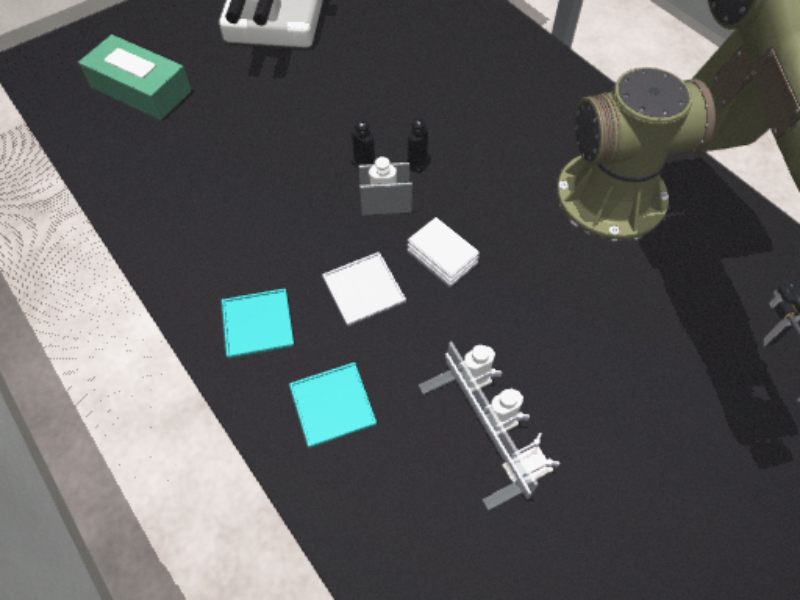

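View pics/b.png

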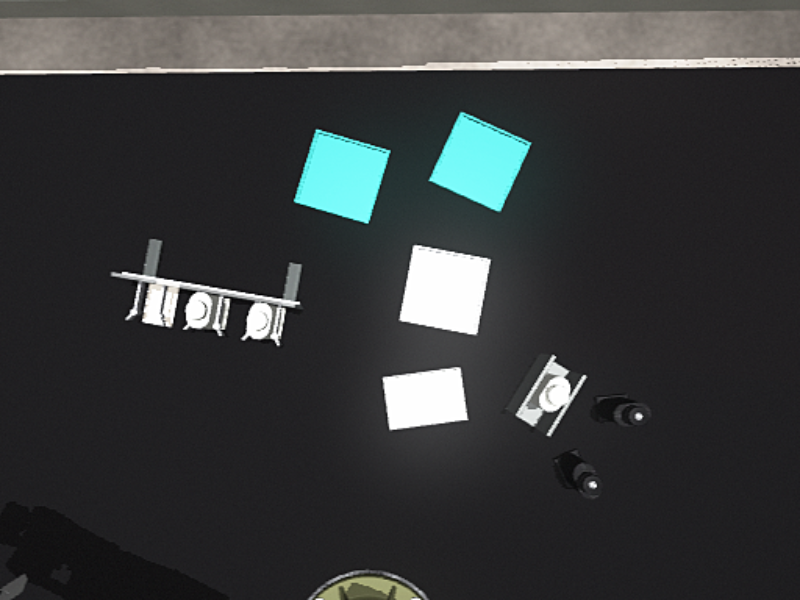

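The scene view shows the robot at right, the carrier with the white bottle at (385,190), and the white tray at (363,288). In the top view the tray is at (446,290) and the carrier at (550,395). The free clip is the leftmost of the row at (157,303). I'll zoom in on the carrier and clip while taking a first measurement.

```bash
python3 - <<'E'
from h import *
b=camera("top");c=b["color"]
A=cv2.resize(c[220:285,315:380],(520,520),interpolation=cv2.INTER_CUBIC)[:, 40:440]
B=cv2.resize(c[160:225,75:140],(520,520),interpolation=cv2.INTER_CUBIC)[:, 0:400]
cv2.imwrite("pics/c.png",np.hstack([A,B]))
for n in("carrier","tray","free_place"):
  for d in regions_of(n,b)[:4]:
    m=d["mask"].astype(np.uint8);pts=np.argwhere(m)[:,::-1].astype(np.float32)
    r=cv2.minAreaRect(pts);print(n,round(d["confidence"],2),r,m.sum())
    z=dict(carrier=96,tray=10,free_place=0)[n]
    print([ray(b,*q,z).tolist() for q in cv2.boxPoints(r)])
E
```

```text
carrier 0.91 ((349.3927307128906, 251.0493621826172), (33.607749938964844, 44.74482345581055), 31.607501983642578) 997
[[403.8, -218.4], [494.7, -276.4], [451.8, -344.4], [361.3, -286.3]]
tray 0.96 ((218.53671264648438, 112.71101379394531), (50.285884857177734, 49.51961898803711), 16.699243545532227) 2427
[[744.0, 121.5], [870.8, 83.5], [830.6, -44.2], [704.4, -5.6]]
tray 0.57 ((285.08050537109375, 184.6498565673828), (51.588104248046875, 51.516292572021484), 11.040940284729004) 2542
[[542.2, -55.2], [675.1, -82.3], [647.7, -215.2], [515.2, -187.3]]
tray 0.55 ((307.1027526855469, 103.27397155761719), (49.24254608154297, 49.4080696105957), 24.443954467773438) 2369
[[778.2, -109.2], [898.4, -164.9], [842.3, -282.9], [722.8, -226.8]]
free_place 0.74 ((103.14877319335938, 194.63902282714844), (18.857622146606445, 26.470510482788086), 12.094757080078125) 367
[[544.4, 378.1], [613.0, 364.0], [602.1, 314.9], [533.6, 329.1]]
```

View pics/c.png

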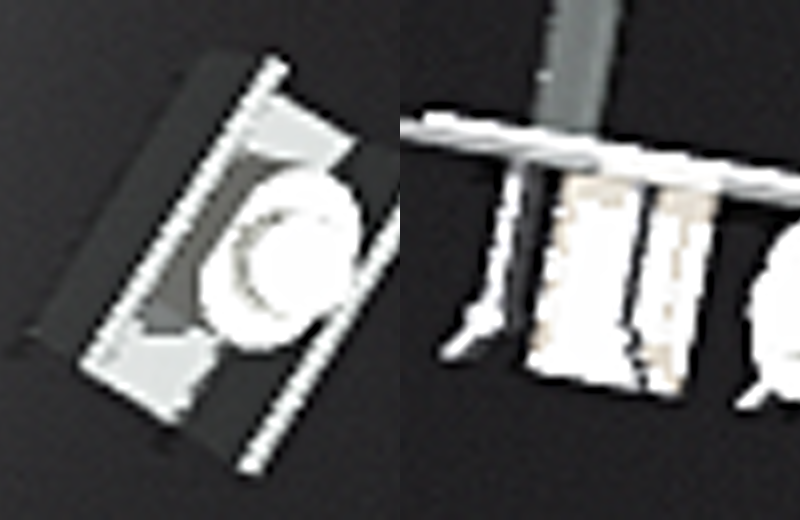

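>>> send_rows(series=[[[10, -40, 0], -5, -1], [[10, -40, 0], -5, -1], [[10, -40, 0], -5, -1], [[10, -40, 0], -5, -1], [[10, -40, 0], -5, -1], [[10, -40, 0], -5, -1], [[10, -40, 0], -5, -1], [[10, -40, 0], -5, -1], [[10, -40, 0], -5, -1], [[10, -40, 0], -5, -1]])

```text
clock: 2.1
eef_pos: [306.4, 108.2, 302.9]
eef_rot: [3.141, 0.0, 1.881]
wrist_force: [1.0, 0.7, 0.1]
finger_gap: 94.1
finger_force: 0.0
```

The left crop shows the bottle's head at (300,262) in the carrier channel, tilted about 32° off x. The right crop shows the pad and clip prongs, rotated about 10°. I'll work out the numbers and keep moving.

```bash
python3 - <<'E'
from h import *
b=camera("top")
print("head",ray(b,357.5,252.75,134),"body",ray(b,355,252.2,106))
w=[ray(b,354,227.75,96),ray(b,331,265.6,96)];d=w[0]-w[1];print(np.degrees(np.arctan2(d[1],d[0])))
P=lambda X,Y:(75+(X-400)/8,160+Y/8)
print("pad",[ray(b,*P(*q),0).tolist() for q in((527,372),(680,397),(718,190),(563,175))])
e=[ray(b,112*.64,274*.64,100),ray(b,300*.64,304*.64,100)];print("board",e)
a=camera("scene");N=["flask_a","clip_row","free_place","pump_bottle","tray"]
spots(b,N);spots(a,N)
E
```

```text
head [ 427.  -291.7] body [ 425.8 -292.5]
-32.24456507479557
pad [[542.1, 378.8], [533.4, 328.1], [601.9, 315.9], [607.3, 367.5]]
board [array([616. , 388.6]), array([566.9,  96.7])]
flask_a 0.94 [558. 252.  -3.] px 139 200
flask_a 0.63 [542. 159.   2.] px 174 206
free_place 0.93 [576. 346.   0.] px 103 193
pump_bottle 0.82 [ 394. -407.   -2.] px 389 260
pump_bottle 0.81 [ 425. -294.    8.] px 347 249
tray 0.85 [ 598. -130.   -1.] px 283 184
tray 0.6 [791.  38.   0.] px 219 112
tray 0.58 [ 810. -197.    0.] px 307 104
flask_a 0.9 [546. 159.   3.] px 302 243
flask_a 0.63 [560. 254.   2.] px 320 270
clip_row 0.77 [556. 252.   3.] px 320 268
free_place 0.57 [575. 347.  -1.] px 337 298
pump_bottle 0.9 [ 393. -413.   -0.] px 233 104
pump_bottle 0.75 [ 293. -338.   -1.] px 267 104
pump_bottle 0.7 [555. 250.   3.] px 320 268
pump_bottle 0.68 [ 426. -294.    8.] px 245 128
tray 0.87 [ 596. -131.    3.] px 232 185
tray 0.71 [ 813. -197.    1.] px 164 207
```

>>> send_rows(series=[[[12, -40, 0], -5, -1], [[12, -40, 0], -5, -1], [[12, -40, 0], -5, -1], [[12, -40, 0], -5, -1], [[12, -40, 0], -5, -1], [[12, -40, 0], -5, -1], [[12, -40, 0], -5, -1], [[12, -40, 0], -5, -1], [[12, -40, 0], -5, -1], [[12, -40, 0], -5, -1], [[0, 0, 0], 0, -1]])

```text
clock: 3.8
eef_pos: [427.1, -293.3, 301.6]
eef_rot: [-3.14, 0.0, 1.006]
wrist_force: [0.0, 1.2, 0.1]
finger_gap: 93.9
finger_force: 0.0
```

>>> send_rows(series=[[[-1, 1, -30], 0, -1], [[0, 0, -30], 0, -1], [[0, 0, -30], 0, -1], [[0, 0, -22], 0, -1], [[0, 0, -20], 0, -1], [[0, 0, 0], 0, -1]])

```text
clock: 4.4
eef_pos: [424.9, -287.9, 168.5]
eef_rot: [-3.137, -0.001, 1.013]
wrist_force: [1.1, 0.6, 1.3]
finger_gap: 93.9
finger_force: 0.0
```

>>> send_rows(series=[[[0, 0, 0], 0, 1], [[0, 0, 0], 0, 1], [[0, 0, 0], 0, 1], [[0, 0, 0], 0, 1], [[0, 0, 0], 0, 1], [[0, 0, 0], 0, 1], [[0, 0, 0], 0, 1], [[0, 0, 0], 0, 1]], squeeze=20)

```text
clock: 5.2
eef_pos: [425.7, -289.4, 171.1]
eef_rot: [3.141, 0.0, 1.011]
wrist_force: [1.2, -0.1, 5.8]
finger_gap: 56.5
finger_force: 19.9
```

>>> send_rows(series=[[[0, 0, 5], 0, 1], [[0, 0, 15], 0, 1], [[0, 0, 20], 0, 1], [[0, 0, 25], 0, 1], [[0, 0, 25], 0, 1], [[0, 0, 25], 0, 1], [[0, 0, 15], 0, 1], [[0, 0, 0], 0, 1], [[0, 0, 0], 0, 1]])

```text
clock: 6.1
eef_pos: [425.1, -289.0, 299.7]
eef_rot: [-3.14, -0.0, 1.011]
wrist_force: [0.7, 0.3, -4.1]
finger_gap: 55.6
finger_force: 19.9
```

```bash
python3 - <<'E'
from h import *
a=camera("scene");spots(a,["pump_bottle","pump_head_top"])
cv2.imwrite("pics/d.png",cv2.resize(a["color"][40:200,160:360],(800,600)))
E
```

```text
pump_bottle 0.97 [ 291. -338.    1.] px 268 104
pump_bottle 0.89 [ 427. -290.  135.] px 245 104
pump_bottle 0.48 [ 395. -410.   -0.] px 233 105
pump_head_top 0.63 [ 295. -344.  129.] px 267 78
pump_head_top 0.6 [ 425. -288.  261.] px 245 75
pump_head_top 0.5 [ 397. -412.  127.] px 231 80
```

View pics/d.png

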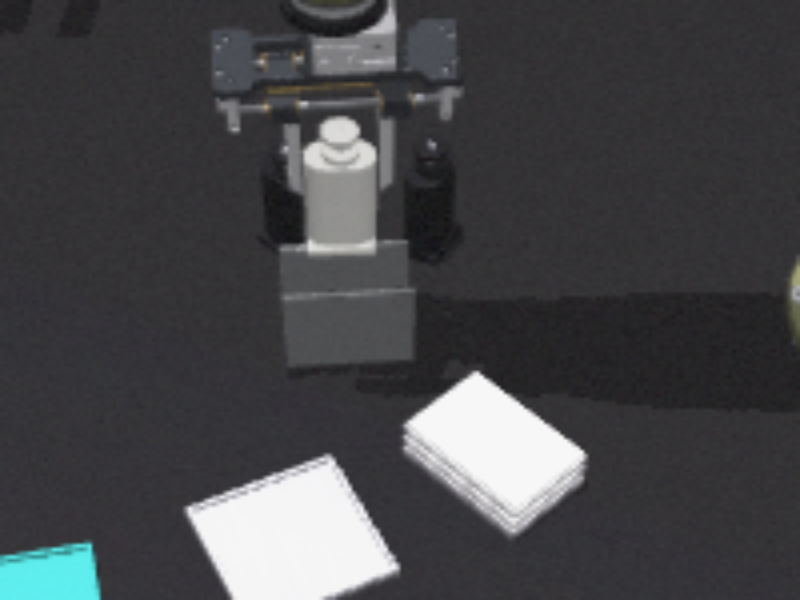

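The picture shows the bottle upright and centred between the fingers above the carrier, with the head at (340,130). Next is the tray.

>>> send_rows(series=[[[8, 8, 0], 0, 1], [[20, 18, 0], 0, 1], [[25, 22, 0], 0, 1], [[25, 22, 0], 0, 1], [[25, 25, 0], 0, 1], [[25, 25, 0], 0, 1], [[20, 20, 0], 0, 1], [[15, 12, 0], 0, 1], [[8, 6, 0], 0, 1], [[0, 0, 0], 0, 1], [[0, 0, 0], 0, 1]])

```text
clock: 7.35
eef_pos: [596.1, -131.5, 300.3]
eef_rot: [-3.141, 0.0, 1.011]
wrist_force: [0.5, -0.2, -2.8]
finger_gap: 56.2
finger_force: 19.9
```

>>> send_rows(series=[[[0, 0, -15], 0, 1], [[0, 0, -25], 0, 1], [[0, 0, -25], 0, 1], [[0, 0, -25], 0, 1], [[0, 0, -18], 0, 1], [[0, 0, -8], 0, 1], [[0, 0, -5], 0, 1], [[0, 0, 0], 0, 1], [[0, 0, 0], 0, 1], [[0, 0, 0], 0, 1]])

```text
clock: 8.35
eef_pos: [596.7, -131.4, 180.6]
eef_rot: [3.14, -0.0, 1.011]
wrist_force: [0.2, 0.9, -3.3]
finger_gap: 56.1
finger_force: 19.9
```

>>> send_rows(series=[[[0, 0, -4], 0, 1], [[0, 0, -3], 0, 1], [[0, 0, -1.5], 0, 1], [[0, 0, 0], 0, 1], [[0, 0, 0], 0, 1]])

```text
clock: 8.85
eef_pos: [596.5, -131.2, 171.1]
eef_rot: [-3.141, 0.0, 1.011]
wrist_force: [0.8, -0.9, -2.6]
finger_gap: 56.4
finger_force: 19.9
```

>>> send_rows(series=[[[0, 0, -1], 0, 1], [[0, 0, 0], 0, 1], [[0, 0, 0], 0, 1]])

```text
clock: 9.15
eef_pos: [596.5, -131.2, 170.2]
eef_rot: [3.142, 0.0, 1.011]
wrist_force: [0.1, -0.1, -3.7]
finger_gap: 56.2
finger_force: 19.9
```

>>> send_rows(series=[[[0, 0, -1], 0, 1], [[0, 0, 0], 0, 1], [[0, 0, 0], 0, 1]])

```text
clock: 9.45
eef_pos: [596.7, -131.3, 169.8]
eef_rot: [3.14, -0.0, 1.011]
wrist_force: [-1.2, 0.9, 6.4]
finger_gap: 56.2
finger_force: 20.0
```

>>> send_rows(series=[[[0, 0, 0], 0, -1], [[0, 0, 0], 0, -1], [[0, 0, 0], 0, -1], [[0, 0, 0], 0, -1], [[0, 0, 0], 0, -1], [[0, 0, 10], 0, -1], [[0, 0, 30], 0, -1], [[0, 0, 30], 0, -1], [[0, 0, 20], 0, -1]])

```text
clock: 10.35
eef_pos: [596.7, -131.3, 262.2]
eef_rot: [3.139, -0.001, 1.011]
wrist_force: [0.4, -0.2, 0.4]
finger_gap: 93.9
finger_force: 0.0
```

>>> send_rows(series=[[[0, 0, 0], 0, 1], [[0, 0, 0], 0, 1], [[0, 0, 0], 0, 1], [[0, 0, 0], 0, 1], [[0, 0, 0], 0, 1], [[0, 0, 0], 0, 1], [[0, 0, 0], 0, 1], [[0, 0, 0], 0, 1], [[0, 0, 0], 0, 1], [[0, 0, 0], 0, 1]])

```text
clock: 11.35
eef_pos: [596.5, -131.2, 259.2]
eef_rot: [3.142, -0.0, 1.011]
wrist_force: [-0.5, -0.6, 0.0]
finger_gap: 17.6
finger_force: 0.0
```

```bash
python3 - <<'E'
from h import *
a=camera("scene");spots(a,["pump_bottle","pump_head_top"])
b=camera("top");spots(b,["pump_bottle","pump_head_top"])
cv2.imwrite("pics/e.png",cv2.resize(a["color"][100:220,170:330],(800,600)))
E
```

```text
pump_bottle 0.81 [ 596. -132.    4.] px 232 185
pump_bottle 0.67 [560. 253.   1.] px 319 270
pump_bottle 0.57 [ 291. -336.    3.] px 268 104
pump_head_top 0.74 [ 424. -286.    3.] px 247 130
pump_head_top 0.61 [ 597. -131.  131.] px 230 163
pump_bottle 0.8 [ 294. -339.    1.] px 364 299
pump_bottle 0.76 [ 397. -407.    0.] px 389 259
pump_head_top 0.7 [ 395. -410.  131.] px 408 266
pump_head_top 0.44 [ 291. -336.  130.] px 378 312
```

View pics/e.png

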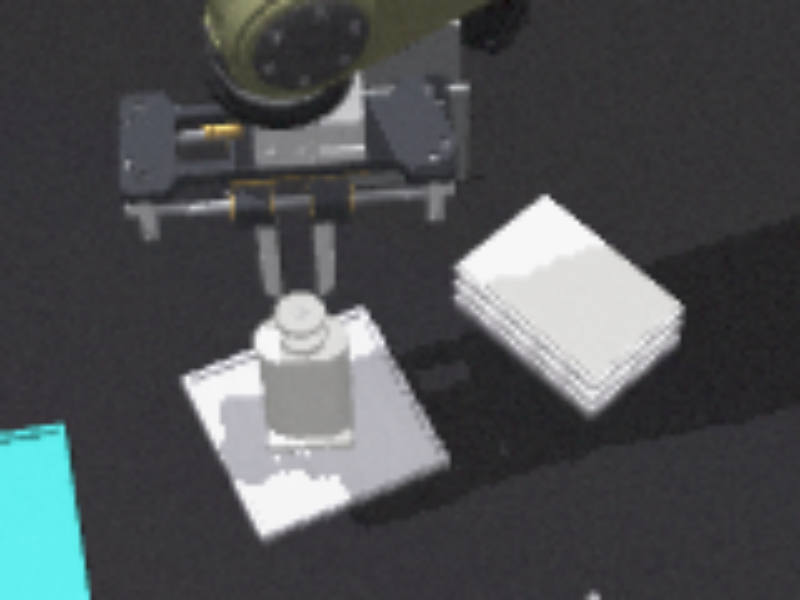

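The bottle stands upright on the white tray with its head at (300,312), right under the fingers, which are still closing.

>>> send_rows(series=[[[0, 0, -10], 0, 1], [[0, 0, -10], 0, 1], [[0, 0, -3], 0, 1], [[0, 0, 0], 0, 1], [[0, 0, 0], 0, 1]])

```text
clock: 12.15
eef_pos: [596.5, -131.3, 236.2]
eef_rot: [3.142, -0.0, 1.011]
wrist_force: [0.1, -0.2, 0.7]
finger_gap: 0.9
finger_force: 0.0
```

>>> send_rows(series=[[[0, 0, -3], 0, 1], [[0, 0, -3], 0, 1], [[0, 0, -3], 0, 1], [[0, 0, 0], 0, 1], [[0, 0, 0], 0, 1]])

```text
clock: 12.65
eef_pos: [596.5, -131.3, 227.5]
eef_rot: [3.141, -0.0, 1.011]
wrist_force: [-1.8, 0.8, 3.6]
finger_gap: 0.3
finger_force: 2.2
```

>>> send_rows(series=[[[0, 0, -3], 0, 1], [[0, 0, -3], 0, 1], [[0, 0, 0], 0, 1], [[0, 0, 0], 0, 1]])

```text
clock: 13.05
eef_pos: [596.6, -131.3, 221.8]
eef_rot: [3.141, -0.0, 1.011]
wrist_force: [-0.9, 1.2, 7.3]
finger_gap: 0.4
finger_force: 3.6
```

Spring engaged, about 8 mm down. Continue to the stop.

>>> send_rows(series=[[[0, 0, -2], 0, 1], [[0, 0, -2], 0, 1], [[0, 0, -1], 0, 1], [[0, 0, 0], 0, 1], [[0, 0, 0], 0, 1], [[0, 0, 0], 0, 1]])

```text
clock: 13.65
eef_pos: [596.9, -131.3, 218.4]
eef_rot: [3.139, -0.001, 1.012]
wrist_force: [-4.8, 2.2, 17.8]
finger_gap: 0.5
finger_force: 9.3
```

>>> send_rows(series=[[[0, 0, 0], 0, 1], [[0, 0, 0], 0, 1], [[0, 0, 6], 0, 1], [[0, 0, 6], 0, 1], [[0, 0, 8], 0, 1], [[0, 0, 0], 0, 1], [[0, 0, 0], 0, 1], [[0, 0, 0], 0, 1], [[0, 0, 0], 0, 1]])

```text
clock: 14.55
eef_pos: [596.3, -131.2, 235.7]
eef_rot: [-3.141, 0.0, 1.011]
wrist_force: [0.3, 0.2, -0.0]
finger_gap: 0.4
finger_force: 0.0
```

```bash
python3 - <<'E'
from h import *
a=camera("scene");spots(a,["pump_bottle","pump_head_top"])
E
```

```text
pump_bottle 0.56 [ 295. -338.    2.] px 267 104
pump_head_top 0.61 [ 593. -132.  129.] px 231 162
```

>>> send_rows(series=[[[0, 0, -4], 0, 1], [[0, 0, -4], 0, 1], [[0, 0, -4], 0, 1], [[0, 0, -4], 0, 1], [[0, 0, -4], 0, 1], [[0, 0, 0], 0, 1], [[0, 0, 0], 0, 1], [[0, 0, 0], 0, 1], [[0, 0, 0], 0, 1]])

```text
clock: 15.6
eef_pos: [597.0, -131.3, 218.4]
eef_rot: [3.138, -0.001, 1.012]
wrist_force: [-4.9, 2.0, 20.1]
finger_gap: 0.4
finger_force: 10.0
```

>>> send_rows(series=[[[0, 0, 0], 0, 1], [[0, 0, 0], 0, 1], [[0, 0, 6], 0, 1], [[0, 0, 6], 0, 1], [[0, 0, 8], 0, 1], [[0, 0, 0], 0, 1], [[0, 0, 0], 0, 1], [[0, 0, 0], 0, 1], [[0, 0, 15], 0, 1], [[0, 0, 20], 0, 1]])

```text
clock: 16.6
eef_pos: [596.2, -131.2, 271.4]
eef_rot: [-3.14, 0.001, 1.011]
wrist_force: [0.2, 1.1, 1.1]
finger_gap: 0.5
finger_force: 0.0
```

>>> send_rows(series=[[[0, 0, 0], 8, -1], [[0, 0, 0], 8, -1], [[0, 0, 0], 8, -1], [[0, 0, 0], 8, -1], [[0, 0, 0], 8, -1], [[0, 0, 0], 8, -1], [[0, 0, 0], 8, -1], [[0, 0, 0], 8, -1], [[0, 0, 0], 8, -1], [[0, 0, 0], 8, -1], [[0, 0, 0], 8, -1], [[0, 0, 0], 2, -1]])

```text
clock: 17.8
eef_pos: [596.5, -131.2, 272.1]
eef_rot: [3.141, 0.001, 2.588]
wrist_force: [0.2, 0.2, 0.6]
finger_gap: 92.3
finger_force: 0.0
```

```bash
python3 - <<'E'
from h import *
s=read_state();print(s["eef_pos"].round(1),s["eef_rot"].round(3),s["finger_gap"])
a=camera("scene");spots(a,["pump_bottle","pump_head_top"])
cv2.imwrite("pics/f.png",cv2.resize(a["color"][100:220,170:330],(800,600)))
E
```

```text
[ 596.5 -131.2  272.1] [3.141e+00 1.000e-03 2.588e+00] 92.27338687130607
pump_bottle 0.75 [ 598. -135.    4.] px 231 185
pump_bottle 0.68 [ 293. -336.   -3.] px 267 105
```

View pics/f.png

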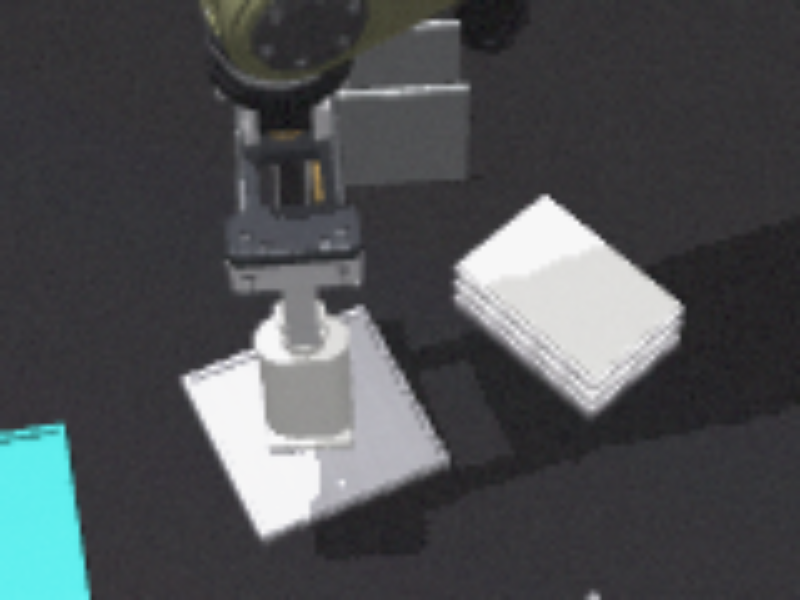

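The bottle is still upright at (303,380) and the fingers are now across its flat sides. Lower, grip and lift.

>>> send_rows(series=[[[0, 0, -15], 0, -1], [[0, 0, -25], 0, -1], [[0, 0, -25], 0, -1], [[0, 0, -22], 0, -1], [[0, 0, -15], 0, -1], [[0, 0, 0], 0, -1], [[0, 0, 0], 0, -1]])

```text
clock: 18.65
eef_pos: [596.6, -131.3, 169.5]
eef_rot: [3.142, 0.0, 2.582]
wrist_force: [-0.2, 0.7, -0.1]
finger_gap: 94.0
finger_force: 0.0
```

>>> send_rows(series=[[[0, 0, 0], 0, 1], [[0, 0, 0], 0, 1], [[0, 0, 0], 0, 1], [[0, 0, 0], 0, 1], [[0, 0, 0], 0, 1], [[0, 0, 0], 0, 1], [[0, 0, 0], 0, 1], [[0, 0, 0], 0, 1], [[0, 0, 0], 0, 1], [[0, 0, 0], 0, 1], [[0, 0, 0], 0, 1]], squeeze=30)

```text
clock: 19.75
eef_pos: [596.5, -131.3, 169.1]
eef_rot: [-3.142, -0.0, 2.582]
wrist_force: [0.9, -0.3, -1.0]
finger_gap: 34.2
finger_force: 29.6
```

>>> send_rows(series=[[[0, 0, 10], 0, 1], [[0, 0, 20], 0, 1], [[0, 0, 30], 0, 1], [[0, 0, 30], 0, 1], [[0, 0, 30], 0, 1], [[0, 0, 20], 0, 1], [[0, 0, 0], 0, 1]])

```text
clock: 20.45
eef_pos: [596.8, -131.3, 312.5]
eef_rot: [3.14, 0.005, 2.582]
wrist_force: [0.7, -0.5, -2.6]
finger_gap: 34.0
finger_force: 29.6
```

>>> send_rows(series=[[[-15, 15, 0], 0, 1], [[-25, 30, 0], 2, 1], [[-30, 40, 0], 2, 1], [[-30, 40, 0], 2, 1], [[-26, 40, 0], 2, 1], [[-10, 40, 0], 2, 1], [[0, 40, 0], 2, 1], [[0, 40, 0], 2, 1], [[0, 40, 0], 2, 1], [[0, 40, 0], 2, 1], [[0, 40, 0], 2, 1], [[0, 35, 0], 2, 1]])

```text
clock: 21.65
eef_pos: [459.8, 310.6, 307.8]
eef_rot: [-3.14, -0.001, 2.968]
wrist_force: [1.2, -0.6, -3.2]
finger_gap: 33.8
finger_force: 29.7
```

>>> send_rows(series=[[[10, 25, 0], 0.5, 1], [[15, 16, 0], 0, 1], [[12, 10, 0], 0, 1], [[0, 0, 0], 0, 1], [[0, 0, 0], 0, 1], [[0, 0, 0], 0, 1]])

```text
clock: 22.25
eef_pos: [497.0, 359.3, 308.7]
eef_rot: [-3.141, -0.001, 2.975]
wrist_force: [-0.5, -0.6, -3.4]
finger_gap: 34.0
finger_force: 29.7
```

```bash
python3 - <<'E'
from h import *
s=read_state();print(s["eef_pos"].round(1),s["eef_rot"].round(3),s["finger_gap"])
a=camera("scene");N=["pump_bottle","pump_head_top","free_place","flask_a"];spots(a,N)
b=camera("top");spots(b,N)
cv2.imwrite("pics/g.png",cv2.resize(a["color"][200:350,240:440],(800,600)))
E
```

```text
[497.  359.3 308.7] [-3.141e+00 -1.000e-03  2.975e+00] 34.04273903829824
pump_bottle 0.86 [ 394. -412.    1.] px 233 104
pump_bottle 0.7 [ 292. -337.   -2.] px 268 105
pump_bottle 0.66 [498. 357. 143.] px 371 267
pump_head_top 0.46 [498. 361. 269.] px 384 249
pump_head_top 0.39 [ 296. -344.  129.] px 266 78
pump_head_top 0.36 [ 398. -411.  126.] px 231 80
free_place 0.78 [574. 350.  -1.] px 338 299
flask_a 0.74 [547. 159.   3.] px 302 243
flask_a 0.68 [559. 254.   2.] px 320 270
pump_bottle 0.95 [ 399. -410.    2.] px 391 259
pump_bottle 0.6 [498. 354. 145.] px 78 224
pump_bottle 0.57 [ 296. -339.    2.] px 364 299
pump_head_top 0.55 [ 391. -407.  132.] px 407 268
pump_head_top 0.54 [ 295. -343.  132.] px 381 310
free_place 0.82 [577. 346.   1.] px 103 193
flask_a 0.76 [540. 157.   0.] px 174 206
```

View pics/g.png

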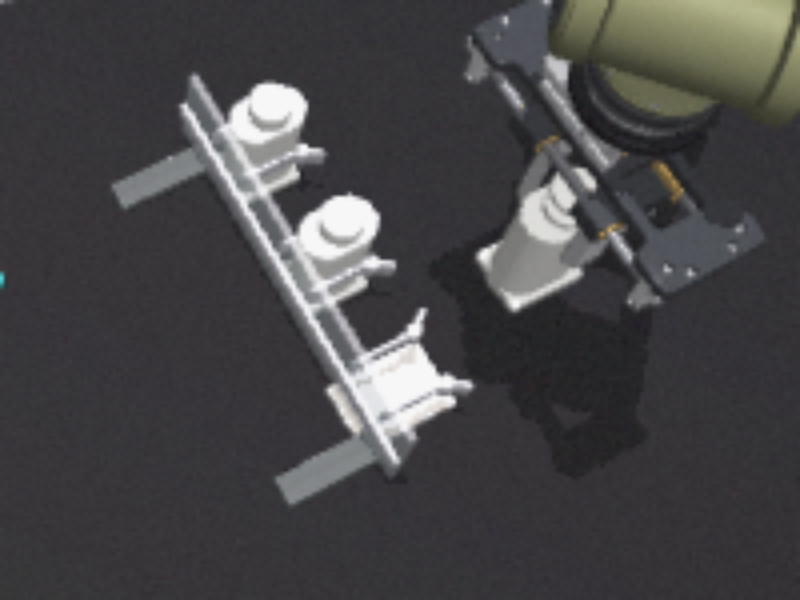

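The picture shows the bottle held upright at (540,240) in front of the empty clip at (410,385), with both flasks in place. Lower to just off the bench.

>>> send_rows(series=[[[0, 1, -15], 0, 1], [[0, 0, -25], 0, 1], [[0, 0, -25], 0, 1], [[0, 0, -25], 0, 1], [[0, 0, -22], 0, 1], [[0, 0, -15], 0, 1], [[0, 0, -8], 0, 1], [[0, 0, 0], 0, 1], [[0, 0, 0], 0, 1], [[0, 0, 0], 0, 1]])

```text
clock: 23.75
eef_pos: [497.7, 361.0, 175.2]
eef_rot: [3.14, 0.001, 2.975]
wrist_force: [-0.0, 0.4, -2.5]
finger_gap: 34.2
finger_force: 29.7
```

```bash
python3 - <<'E'
from h import *
s=read_state();print(s["eef_pos"].round(1),s["eef_rot"].round(3),s["wrist_force"].round(1))
a=camera("scene");N=["pump_bottle","free_place"];spots(a,N)
b=camera("top");spots(b,N);c=b["color"].copy()
A=cv2.resize(c[165:240,55:155],(800,600),interpolation=cv2.INTER_CUBIC)
ax=np.array([.986,-.167,0]);ay=np.array([.167,.986,0]);O=np.array([576,347,0.])
for z,col in((59,(0,0,255)),(0,(0,255,0))):
  for s_,t in((-35,0),(0,0),(29.5,0),(-21,15),(-21,-15)):
    u,v=proj(b,O+[0,0,z]+s_*ax+t*ay);cv2.circle(A,(int((u-55)*8+4),int((v-165)*8+4)),4,col,-1)
cv2.imwrite("pics/i.png",A)
E
```

```text
[497.7 361.  175.2] [3.140e+00 1.000e-03 2.975e+00] [-0.   0.4 -2.5]
pump_bottle 0.73 [497. 361.   9.] px 361 285
pump_bottle 0.73 [ 294. -336.   -3.] px 267 105
pump_bottle 0.55 [ 395. -409.   -1.] px 233 105
free_place 0.66 [574. 348.  -1.] px 338 298
pump_bottle 0.82 [ 292. -340.   -3.] px 364 300
pump_bottle 0.59 [ 393. -408.   -2.] px 390 261
pump_bottle 0.45 [499. 355.  15.] px 98 223
free_place 0.76 [574. 347.  -1.] px 103 194
```

View pics/i.png

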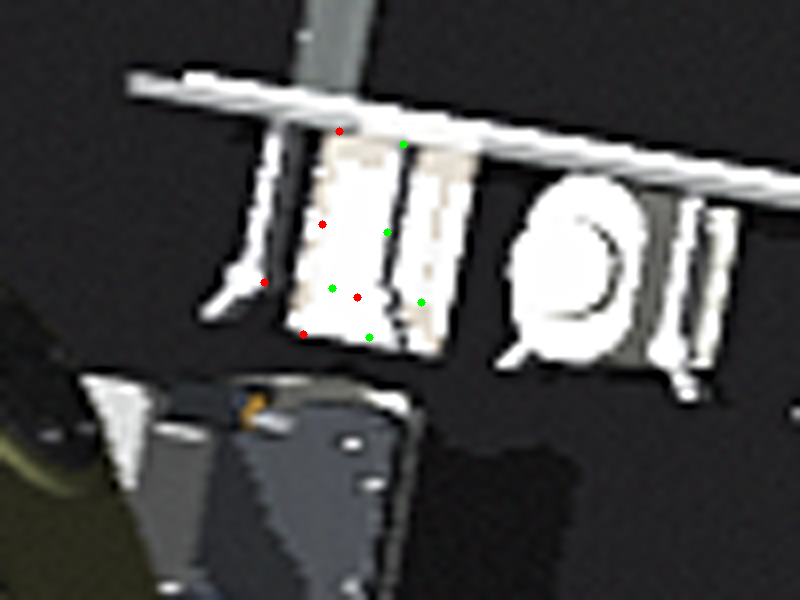

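The overlay shows predicted nose midpoint (310,290) matching the seen one (307,288), so the place estimate is good to about 1 mm. Lower to about 2 mm clear and slide in.

>>> send_rows(series=[[[0, -0.7, -5], 0, 1], [[0, 0, -4], 0, 1], [[0, 0, 0], 0, 1], [[0, 0, 0], 0, 1], [[0, 0, 0], 0, 1]])

```text
clock: 24.55
eef_pos: [497.4, 360.1, 165.1]
eef_rot: [-3.142, -0.0, 2.975]
wrist_force: [-0.0, -0.0, -2.9]
finger_gap: 33.7
finger_force: 29.7
```

>>> send_rows(series=[[[5, -0.8, 0], 0, 1], [[8, -1.4, 0], 0, 1], [[8, -1.4, 0], 0, 1], [[5, -0.8, 0], 0, 1], [[0, 0, 0], 0, 1], [[0, 0, 0], 0, 1]])

```text
clock: 25.15
eef_pos: [523.5, 355.6, 165.0]
eef_rot: [-3.141, -0.0, 2.975]
wrist_force: [0.5, -0.0, -3.3]
finger_gap: 34.2
finger_force: 29.7
```

>>> send_rows(series=[[[3, -0.5, 1], 0, 1], [[6, -1, 0], 0, 1], [[6, -1, 0], 0, 1], [[6, -1, 0], 0, 1], [[0, 0, 0], 0, 1], [[0, 0, 0], 0, 1]])

```text
clock: 25.75
eef_pos: [545.0, 352.1, 166.2]
eef_rot: [3.141, 0.001, 2.975]
wrist_force: [3.2, 2.1, -4.2]
finger_gap: 33.9
finger_force: 29.7
```

>>> send_rows(series=[[[4, -0.7, 0], 0, 1], [[4, -0.7, 0], 0, 1], [[4, -0.7, 0], 0, 1], [[4, -0.7, 0], 0, 1], [[0, 0, 0], 0, 1], [[0, 0, 0], 0, 1]])

```text
clock: 26.35
eef_pos: [560.9, 349.2, 166.2]
eef_rot: [3.141, 0.001, 2.975]
wrist_force: [2.2, 2.8, -4.4]
finger_gap: 34.1
finger_force: 29.7
```

>>> send_rows(series=[[[3, -0.3, 0], 0, 1], [[3, -0.3, 0], 0, 1], [[3, -0.3, 0], 0, 1], [[3, -0.5, 0], 0, 1], [[0, 0, 0], 0, 1], [[0, 0, 0], 0, 1]])

```text
clock: 26.95
eef_pos: [572.8, 347.8, 166.2]
eef_rot: [3.141, 0.001, 2.975]
wrist_force: [1.4, 1.3, -3.7]
finger_gap: 34.0
finger_force: 29.7
```

>>> send_rows(series=[[[1.5, -0.3, 0], 0, 1], [[1.5, -0.2, 0], 0, 1], [[0, 0, 0], 0, 1], [[0, 0, 0], 0, 1]])

```text
clock: 27.35
eef_pos: [575.4, 347.6, 166.1]
eef_rot: [3.142, 0.0, 2.975]
wrist_force: [-0.3, 2.8, -2.9]
finger_gap: 33.9
finger_force: 29.7
```

Advance gently to feel the back board.

>>> send_rows(series=[[[1, -0.2, 0], 0, 1], [[0, 0, 0], 0, 1], [[0, 0, 0], 0, 1]])

```text
clock: 27.65
eef_pos: [576.3, 347.4, 166.1]
eef_rot: [-3.142, -0.001, 2.975]
wrist_force: [-3.9, 3.5, -2.7]
finger_gap: 33.9
finger_force: 29.7
```

>>> send_rows(series=[[[1, -0.2, 0], 0, 1], [[0, 0, 0], 0, 1], [[0, 0, 0], 0, 1]])

```text
clock: 27.95
eef_pos: [576.5, 347.5, 166.1]
eef_rot: [-3.141, -0.003, 2.975]
wrist_force: [-11.3, 3.3, 2.0]
finger_gap: 34.0
finger_force: 29.7
```

>>> send_rows(series=[[[-1.2, 0.2, 0], 0, 1], [[0, 0, -1], 0, 1], [[0, 0, -1], 0, 1], [[0, 0, 0], 0, 1], [[0, 0, 0], 0, 1]])

```text
clock: 28.45
eef_pos: [576.2, 347.4, 164.4]
eef_rot: [3.141, -0.0, 2.975]
wrist_force: [-2.8, 4.4, -1.6]
finger_gap: 33.5
finger_force: 29.7
```

>>> send_rows(series=[[[0, 0, 0], 0, -0.3], [[0, 0, 0], 0, -0.3], [[0, 0, 0], 0, -0.3], [[0, 0, 0], 0, -0.3], [[0, 0, 0], 0, -0.3], [[0, 0, 0], 0, -0.3]])

```text
clock: 29.05
eef_pos: [576.3, 347.2, 164.2]
eef_rot: [-3.142, 0.0, 2.975]
wrist_force: [-0.6, 0.1, 0.3]
finger_gap: 61.1
finger_force: 0.0
```

>>> send_rows(series=[[[0, 0, 10], 0, -0.3], [[0, 0, 25], 0, -0.3], [[0, 0, 40], 0, -0.3], [[0, 0, 40], 0, -0.3], [[-30, 0, 20], 0, -0.3], [[-50, 0, 0], 0, -0.3], [[-50, 0, 0], 0, -0.3], [[-30, -20, 0], 0, -0.3], [[0, 0, 0], 0, -0.3], [[0, 0, 0], 0, -0.3]])

```text
clock: 30.05
eef_pos: [416.2, 327.3, 300.5]
eef_rot: [3.14, 0.002, 2.975]
wrist_force: [0.3, -0.3, -0.6]
finger_gap: 61.1
finger_force: 0.0
```

```bash
python3 - <<'E'
from h import *
a=camera("scene");N=["pump_bottle","pump_head_top","free_place","flask_a","plates"];spots(a,N)
b=camera("top");spots(b,N)
A=cv2.resize(a["color"][210:330,280:370],(400,533));B=cv2.resize(b["color"][165:225,75:120],(400,533))
cv2.imwrite("pics/j.png",np.hstack([A,B]))
E
```

```text
pump_bottle 0.9 [ 393. -412.   -5.] px 233 106
pump_bottle 0.88 [579. 347.  -4.] px 336 300
pump_bottle 0.59 [ 292. -339.   -2.] px 267 104
pump_head_top 0.53 [ 398. -410.  127.] px 230 80
pump_head_top 0.48 [ 296. -344.  130.] px 266 78
pump_head_top 0.43 [575. 348. 127.] px 345 284
flask_a 0.8 [559. 255.   1.] px 320 270
flask_a 0.78 [548. 158.   2.] px 301 243
plates 0.63 [416. -97.  -4.] px 282 166
plates 0.5 [576. 346.  -3.] px 337 298
pump_bottle 0.96 [575. 344.   1.] px 104 194
pump_bottle 0.86 [ 295. -339.   -1.] px 364 299
pump_bottle 0.16 [558. 256.   1.] px 137 200
pump_head_top 0.6 [579. 348. 126.] px 84 190
pump_head_top 0.52 [ 394. -411.  127.] px 408 266
pump_head_top 0.43 [ 293. -340.  128.] px 379 311
free_place 0.42 [575. 344.   0.] px 104 194
flask_a 0.75 [559. 255.  -2.] px 138 200
flask_a 0.64 [541. 159.   2.] px 174 206
plates 0.79 [415. -94.   2.] px 270 253
plates 0.44 [578. 345.   1.] px 104 193
```

View pics/j.png

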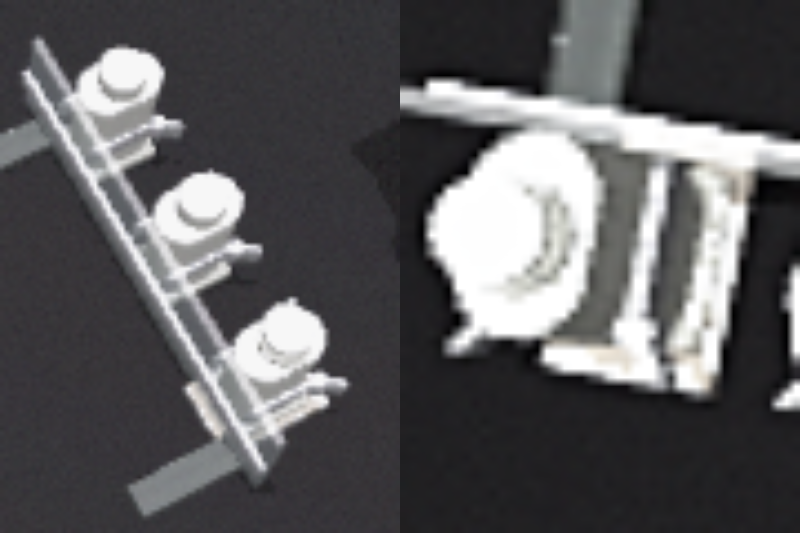

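The bottle stands upright in the clip at the board, left view (285,350) and right view (520,230). It sits like its neighbours, and nothing else has moved.

```bash
python3 -c "
from cell import *
print(sign_off())"
```

```text
the job is handed in; nothing more can be done
None
```

I primed the pump bottle on the tray with two full strokes, snapped it fully home in the empty clip, let go and handed the job in. In the last pictures it stands upright with the flasks and plates unmoved, but no verdict came back.

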